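# Load the glaze test tiles into the kiln rack in order

## Robot

A 6-joint arm with a two-finger parallel gripper is mounted at the origin on the work surface. World frame = base frame: x ahead of the robot, y to its left, z up, the work surface at z = 0. Lengths are in m, angles in rad, forces in N, time in s.
With the tool pointing down it reaches from about 0.35 to 0.775 m from the base axis. Payload 5.5 kg.
Tool frame: the origin (TCP) lies where the fingers leave the gripper's body, on its centre line; the fingertips stand env.tip_reach ahead of it and the grasp point (between the pads) lies 54 mm ahead of it (env.tip_reach is the distance from the TCP to the fingertips, in m); z points along the fingers, y is the line along which they close (so a half turn about z gives the same grasp; the last joint's range is limited). The gripper opens to 85 mm and grips with 20 to 120 N. Pads are 22 mm wide; open, the fingers measure 114 mm over their backs; the gripper's body (76 mm by 85 mm) begins 54 mm behind the grasp point. The pads swing forward as they close: fully open they stand 13 mm farther back than shut.
Start: joints at [0.965, 0.313, 0.046, 1.304, 0, 1.431], TCP at [0.258, 0.514, 0.304] pointing down, gripper open.
Joint ranges: [-2.76, 2.76], [-0.86, 1.69], [-1.03, 1.26], [-2.2, 2.34], [-1.47, 1.5], [-3.14, 3.14]. Speed limits (rad/s): [2.57, 2.57, 3.14, 3.14, 3.14, 3.14].

## Interface

Orientations are given as a unit quaternion [w, x, y, z].
In Python, from workcell import status, optics, hand_in, env gives the robot as it stands.
- The arm moves only by the shell command python3 -m handwheel 'ROWS' [FORCE]. ROWS is a JSON object whose one key "deltas" holds a list of rows, each a list of 5 numbers: the opening, from -1 (shut) to 1 (fully open), then the shift along the tool's x, y, z in units of 40 mm (1.0 is 40 mm), then the turn about the tool's z in units of 10 degrees (1.0 is 10 degrees). In form: {"deltas": [[jaw, x, y, z, roll], ...]}. A call has 1 to 20 rows; each row shifts and turns the commanded pose from where the row before left it, along the tool's axes as they then stand; what a row does not reach is not made up. A row lasts 1/8 s, in which the tool goes at most 62.5 mm and 10.7 degrees, less where a joint would pass 70% of its speed; a pose out of reach is approached as far as the arm can. A call is refused whole if a number of a shift passes 1 or a number of a turn 1, either way. A call with a gripper value outside its range is refused whole. The fingers move at their own pace and stop on an object; FORCE is the grip in N (left out, the last holds). Time passes only in rows, so rows that do not move let the fingers close. It gives the time, the measured TCP pose, the force, the opening and the grip force at its end, in the units of the state.
- status.get_state(): the state, without advancing time (a new reading comes with each control period).
- optics.read_camera(name): name is "scene" or "side" or "wrist"; returns a dict with "frame" (420x560x3 uint8, red, green, blue), "depth" (420x560 float32, m along the optical axis (not along the pixel's ray), 0 where there is no reading), "vfov" (degrees; the focal length in pixels is half the picture's height over the tangent of half this angle, whatever the lens; pixels are square), "cx", "cy" (the principal point, pixels), "origin" and "attitude" of the camera in the world. Camera axes: x right, y down, z forward; pixel columns grow to the right and rows downward; lengths in m; the calibration is good to about 2 mm. The wrist camera is an equidistant fisheye: a pixel r from the principal point sees the ray r / f radians off the axis. A picture is of the moment at which its call begins.
- hand_in(): hands the job in; it is judged then, once.
The state is a dict: "clock": time; "joint_pos": joint angles; "qvel": joint speeds; "tau": joint torques, N m; "tcp_pos": TCP position; "orientation": TCP orientation; "wrist_force": force on the tool from outside, world axes, zero at the start; "ft_torque": the same for the moment, N m; "finger_gap": finger opening in m; "grip_force": force on a finger pad.
Only numpy, scipy, OpenCV 4.12 (cv2) and the standard library are available. Lean on these libraries where they do the work, as an engineer would, in place of code of your own. Each camera call takes 0.05 s, during which the arm holds its last target. There are 200 camera calls.

## Task

Four glazed test tiles stand on the wooden drying rack, each beside the jar of its own glaze. Move them to the sand-coloured kiln rack without losing the order of the row: the tile from the left-hand end of the drying rack, as seen from the robot, goes into the end place by the cone pack, its neighbour into the next place, and so on to the tile from the right-hand end, which goes farthest from the cone pack. Set each one down on its foot without dropping it, in the middle of its place and square between the ribs, and never knock one over.

Things in the scene. Friction and masses are not known exactly. Their poses are not given: they have to be found in the camera images.
- tile_red: red test tile, loose, upside-down T, 90 g: foot 40 (x) x 44 (y) x 9 mm, on its middle an upright wall 10 mm thick (x), 44 wide (y); 80 mm high in all. Top 26 mm bare pale clay, red stripe on the top edge. Origin: centre of the underside, on the drying deck 30 mm above the bench; z up, y roughly along the row (within 6 degrees). Faces alike. Grip the wall's 10 mm from above.
- tile_blue: blue test tile, loose, upside-down T, 90 g: foot 40 (x) x 44 (y) x 9 mm, on its middle an upright wall 10 mm thick (x), 44 wide (y); 80 mm high in all. Top 26 mm bare pale clay, blue stripe on the top edge. Origin: centre of the underside, on the drying deck 30 mm above the bench; z up, y roughly along the row (within 6 degrees). Faces alike. Grip the wall's 10 mm from above.
- tile_green: green test tile, loose, upside-down T, 90 g: foot 40 (x) x 44 (y) x 9 mm, on its middle an upright wall 10 mm thick (x), 44 wide (y); 80 mm high in all. Top 26 mm bare pale clay, green stripe on the top edge. Origin: centre of the underside, on the drying deck 30 mm above the bench; z up, y roughly along the row (within 6 degrees). Faces alike. Grip the wall's 10 mm from above.
- tile_yellow: yellow test tile, loose, upside-down T, 90 g: foot 40 (x) x 44 (y) x 9 mm, on its middle an upright wall 10 mm thick (x), 44 wide (y); 80 mm high in all. Top 26 mm bare pale clay, yellow stripe on the top edge. Origin: centre of the underside, on the drying deck 30 mm above the bench; z up, y roughly along the row (within 6 degrees). Faces alike. Grip the wall's 10 mm from above.
- jar_red: closed red glaze jar, white band, 55 mm wide, 58 high, fixed on the robot's side of the wooden drying rack (dividers 10 mm above its deck). Origin: centre of underside, 30 mm above the bench; y along the row of jars, left seen from the robot. Jars are 70 mm apart; its tile starts about 86 mm along +x, away from the robot. Jars stay, so they record the order.
- jar_blue: closed blue glaze jar, white band, 55 mm wide, 58 high, fixed on the robot's side of the wooden drying rack (dividers 10 mm above its deck). Origin: centre of underside, 30 mm above the bench; y along the row of jars, left seen from the robot. Jars are 70 mm apart; its tile starts about 86 mm along +x, away from the robot. Jars stay, so they record the order.
- jar_green: closed green glaze jar, white band, 55 mm wide, 58 high, fixed on the robot's side of the wooden drying rack (dividers 10 mm above its deck). Origin: centre of underside, 30 mm above the bench; y along the row of jars, left seen from the robot. Jars are 70 mm apart; its tile starts about 86 mm along +x, away from the robot. Jars stay, so they record the order.
- jar_yellow: closed yellow glaze jar, white band, 55 mm wide, 58 high, fixed on the robot's side of the wooden drying rack (dividers 10 mm above its deck). Origin: centre of underside, 30 mm above the bench; y along the row of jars, left seen from the robot. Jars are 70 mm apart; its tile starts about 86 mm along +x, away from the robot. Jars stay, so they record the order.
- kiln_rack: sand-coloured ribbed slab, fixed, 160 (x) x 300 (y) mm, deck 30 mm above the bench. Origin: on the bench under the middle of the row; x away from the robot, y left along the row. Ribs 6 mm thick, 10 high, x -33 to 33, at y -140, -70, 0, 70, 140 part 4 places, centres x 0, y 105, 35, -35, -105. Near corners: cone pack and a round prop 45 mm high. Left or right of the drying rack.
- cone_pack: brick-red clay bar 24 (x) x 56 (y) x 14 mm with three small pale cones, 56 mm high in all, fixed on the kiln rack's deck. Origin: centre of its underside, 90 mm on the robot's side of the centre of one end place (x -90, y 105 or -105 mm in the kiln rack's frame): that is the first place.

How it is judged:
By the outcome, as a careful person would: the job done as asked, in the order asked, and still so for the second after the job is handed in, with the robot touching nothing.
It also fails if it takes over 102 s, if anything falls off the work surface, if the arm or the gripper's body presses on something with over 40 N, if the wrist force passes 120 N, or if a joint passes its speed limit or range.

## Working session

There is one attempt and no reset: what is moved stays moved. The work goes in short steps, Python scripts to look and compute and a shell command to move; the robot and the scene stay as the last step left them, time stands still between calls to the robot, and variables do not carry over. Pictures are saved under pics/ and viewed, at most 14 in all, crops included, and the job is handed in when it is done.

```bash
mkdir -p pics; ls; python3 - <<'E'
from workcell import status, optics, env
import cv2, numpy as np, pickle
print(status.get_state()); print(env.tip_reach)
d={}
for n in ("scene","side","wrist"):
    c=optics.read_camera(n); d[n]=c
    cv2.imwrite(f"pics/a_{n}.png",c["frame"][:,:,::-1])
    print(n,c["vfov"],c["cx"],c["cy"],c["origin"],c["attitude"])
pickle.dump(d,open("a.pkl","wb"))
cv2.imwrite("pics/a.png",np.vstack([cv2.resize(np.hstack([d["scene"]["frame"],d["side"]["frame"]]),(800,300))])[:,:,::-1])
E
```

```text
pics
{'clock': 0.0, 'joint_pos': array([ 9.65408953e-01,  3.13989271e-01,  4.49798157e-02,  1.30361163e+00,
       -4.36186103e-05,  1.43118226e+00]), 'qvel': array([ 0.00046901, -0.00042219, -0.00048615,  0.0008758 ,  0.0003542 ,
        0.00048026]), 'tau': array([ 1.02379021e-03, -4.80622780e+01,  2.98535210e+01,  1.91783480e-02,
        1.17942324e-05, -7.72039925e-06]), 'tcp_pos': array([0.25804352, 0.513415  , 0.30301544]), 'orientation': array([-3.11742430e-04,  2.30787092e-01,  9.73003847e-01, -8.57744426e-04]), 'wrist_force': array([-0.12234743, -0.87080677,  0.13663056]), 'ft_torque': array([-0.03029502,  0.02501057, -0.04207359]), 'grip_force': 0.0, 'finger_gap': 0.08575894848165977}
0.0726
scene 49.09907109379189 272.8505600159387 205.974950795492 [1.12681165 0.14307453 0.6076247 ] [-0.25800441  0.55909212  0.71027857 -0.34110715]
side 57.14528523437116 278.3777656144378 204.1818693751974 [0.42570467 0.55084121 0.52516678] [ 0.01621545 -0.05758409  0.9100735  -0.41010652]
wrist 65.70646984690485 282.1411560883404 209.9763724583343 [0.18924126 0.54843999 0.37316061] [0.1286392  0.84132657 0.51908362 0.07857326]
```

View pics/a_scene.png

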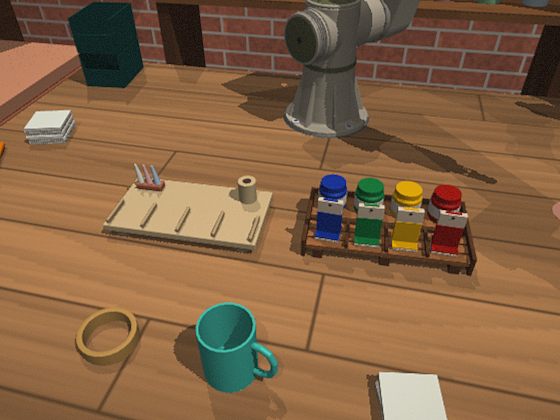

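View pics/a_side.png

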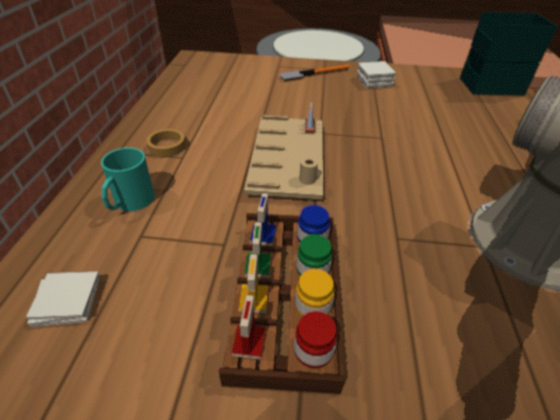

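View pics/a_wrist.png

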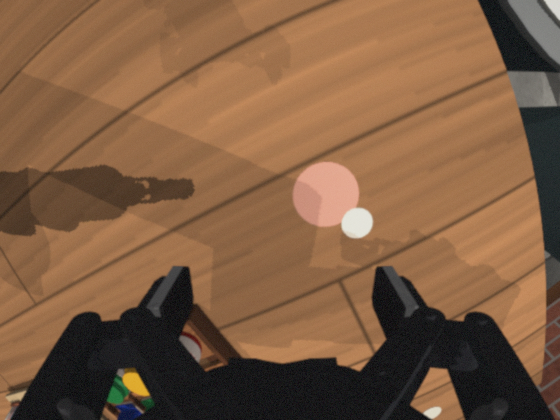

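The red jar and tile are at the robot's left end (+y), followed by yellow, green and blue. In the side view their tops are at about (248,310), (252,270), (256,240) and (263,210). The kiln rack is on the robot's right, with the cone pack at its far right end (scene px 150,180). So red goes to y -105, yellow to -35, green to 35 and blue to 105. The wrist view shows only bench and the rack corner.

```bash
cat > h.py <<'E'
import numpy as np, cv2
from scipy.spatial.transform import Rotation as R
def rot(q): return R.from_quat(np.roll(q,-1)).as_matrix()
def rays(c):
    h,w=c["depth"].shape; f=h/2/np.tan(np.radians(c["vfov"])/2)
    u,v=np.meshgrid(np.arange(w),np.arange(h))
    return np.dstack([(u-c["cx"])/f,(v-c["cy"])/f,np.ones((h,w))])@rot(c["attitude"]).T
def cloud(c): return rays(c)*c["depth"][...,None]+c["origin"]
def plane(c,z):   # every pixel's ray cut with height z
    r=rays(c); return c["origin"]+r*((z-c["origin"][2])/r[...,2])[...,None]
def hsv(c): return cv2.cvtColor(c["frame"],cv2.COLOR_RGB2HSV)
HUE=dict(red=[(0,6),(174,180)],yellow=[(20,32)],green=[(45,85)],blue=[(105,130)])
def colour(c,k,s=110,v=50):
    a=hsv(c); return sum(((a[...,0]>=l)&(a[...,0]<=u)) for l,u in HUE[k]).astype(bool)&(a[...,1]>s)&(a[...,2]>v)
def rect(p):
    (cx,cy),(w,h),a=cv2.minAreaRect(p[:,:2].astype(np.float32)*1000)
    return np.round([cx,cy,w,h,a],1)
E
python3 - <<'E'
import pickle; from h import *
d=pickle.load(open("a.pkl","rb"))
for n in ("scene","side"):
    c=d[n]; P=cloud(c); ok=c["depth"]>0; X,Y,Z=P[...,0],P[...,1],P[...,2]
    box=ok&(X>.3)&(X<.8)&(Y<.5)&(Y>-.5)
    A=hsv(c); print(n)
    # tile tops: connected components of points above the jars
    m=(box&(Z>.093)&(Z<.118)).astype(np.uint8)
    k,lab,st,ce=cv2.connectedComponentsWithStats(m)
    for i in range(1,k):
        if st[i,4]<25: continue
        q=P[lab==i]; t=q[q[:,2]>q[:,2].max()-.006]
        print(" tile",st[i],ce[i].round(0),q.mean(0).round(4),"zmax",q[:,2].max().round(4),"rect",rect(q),len(t),t.mean(0).round(4))
    for kx in HUE:   # jar lids
        q=P[colour(c,kx)&box&(Z>.082)&(Z<.092)]
        if len(q)>20: print(" jar",kx,len(q),rect(q),q[:,2].max().round(4))
    s=(A[...,0]>10)&(A[...,0]<30)&(A[...,1]<140)&(A[...,2]>110)&box&(Z>.022)&(Z<.045)&(Y<.05)
    s=cv2.morphologyEx(s.astype(np.uint8),cv2.MORPH_OPEN,np.ones((3,3)))
    k,lab,st,ce=cv2.connectedComponentsWithStats(s); i=1+np.argmax(st[1:,4]); q=P[lab==i]
    print(" deck",st[i],rect(q),np.percentile(q[:,2],[2,50,98]).round(4))
    rb=((Z>.0365)&(Z<.044)&(lab==i)).astype(np.uint8)
    k,l2,st,ce=cv2.connectedComponentsWithStats(rb)
    for j in range(1,k):
        if st[j,4]>20: print("  rib",st[j],rect(P[l2==j]))
    k2=box&(Z>.05)&(Z<.1)&(Y<.05); k,l2,st,ce=cv2.connectedComponentsWithStats(k2.astype(np.uint8))
    for j in range(1,k):
        if st[j,4]>15: print("  tall",st[j],P[l2==j].mean(0).round(4),P[l2==j][:,2].max().round(3))
E
```

```text
scene
 tile [317 197  26  14 276] [330. 203.] [0.5036 0.0817 0.104 ] zmax 0.112 rect [501.   81.3  44.2  13.5  87.4] 128 [0.5022 0.0817 0.1092]
 tile [357 202  27  14 291] [370. 209.] [0.502  0.1514 0.1038] zmax 0.1118 rect [500.1 151.3  12.5  43.9   6.3] 135 [0.5005 0.1514 0.1092]
 tile [396 206  28  14 306] [410. 212.] [0.4978 0.2165 0.104 ] zmax 0.1128 rect [495.8 216.7  11.9  43.9   2.4] 134 [0.4963 0.216  0.1095]
 tile [438 210  30  15 317] [452. 216.] [0.4927 0.2852 0.1043] zmax 0.1119 rect [490.3 285.2  12.6  43.9   1.5] 144 [0.4912 0.2849 0.1095]
 tile [195 302  61  42 428] [228. 315.] [ 0.7659 -0.017   0.0979] zmax 0.1015 rect [771.9 -15.9  80.   55.8  89.8] 350 [ 0.7666 -0.0164  0.0987]
 jar red 400 [437.5 284.6  47.7 119.   89.1] 0.0906
 jar yellow 394 [443.8 187.  119.5 107.3   3.5] 0.0908
 jar green 582 [607.1  81.4  97.6 455.5  64.6] 0.092
 jar blue 339 [451.3  77.8 115.   46.    2.6] 0.0902
 deck [ 103  180  169   66 7279] [ 484.7 -195.4  163.3  300.9    2.2] [0.0267 0.0295 0.0396]
  rib [246 194  10   8  31] [442.7 -81.2   6.1  22.5  45.6]
  rib [106 198  18  22  76] 
[... 1411 characters left out ...]
 jar green 874 [606.4  80.1  97.9 460.   64.9] 0.0919
 jar blue 483 [439.2  93.2 105.6  48.7  34.4] 0.0889
 deck [ 244  115   79   81 4652] [ 484.  -193.8  160.   302.1    2.2] [0.026  0.0287 0.0388]
  rib [259 129  27   4  47] [ 529.4 -262.4   63.4    8.5    2.4]
  rib [264 145  20   3  37] [ 516.9 -193.6   44.1    7.8    0.7]
  rib [252 162  30   5  64] [ 523.1 -122.8    9.8   62.9   89.4]
  rib [300 176   8   7  22] [440.6 -78.3   3.6  19.3  55.5]
  rib [247 182  33   5  76] [520.5 -54.   65.7   8.8   1.5]
  tall [308 103   5  23  90] [ 0.4404 -0.2962  0.0677] 0.085
  tall [ 102  148   48   46 1281] [ 0.7704 -0.0036  0.0776] 0.1
  tall [300 157  18  20 304] [ 0.4322 -0.0854  0.0674] 0.076
```

```bash
python3 - <<'E'
import cv2,numpy as np
a=cv2.imread("pics/a_scene.png")[165:275,95:280]; b=cv2.imread("pics/a_side.png")[185:390,215:350]
cv2.imwrite("pics/crop.png",np.hstack([cv2.resize(a,(460,274)),np.zeros((274,10,3),np.uint8),cv2.resize(b,(180,274))])) 
cv2.imwrite("pics/crop2.png",cv2.resize(b,None,fx=2.8,fy=2.8,interpolation=cv2.INTER_CUBIC))
E
```

```text
(no output)
```

View pics/crop2.png

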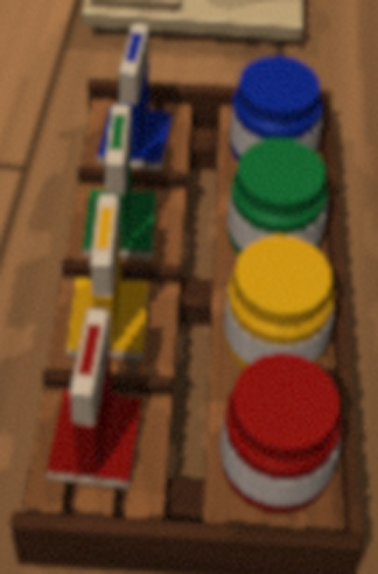

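The crop confirms that each tile stands beside its own jar, and the sizes and spacing match (44 × 10 mm, 70 mm apart, z 0.11). The kiln row centre is about (526.5, -193.0) mm with a yaw of about 2.35°. Next I'll refine the yaws and write the planner helper.

```bash
cat > plan.py <<'E'
import sys, numpy as np
from workcell import status
from h import rot
# usage: plan.py x y z heading(mm,deg of tool y); prints roll units, then shifts in units (tool axes after the roll)
def now():
    s=status.get_state(); M=rot(s["orientation"]); return s,M,np.degrees(np.arctan2(M[1,1],M[0,1]))
if __name__=="__main__":
    s,M,h=now(); x,y,z,a=map(float,sys.argv[1:5])
    d=np.array([x,y,z])-s["tcp_pos"]*1000; r=np.radians(a)
    print("t",round(s["clock"],2),"tcp",(s["tcp_pos"]*1000).round(1),"head",h.round(2),"tilt",np.degrees(np.arccos(-M[2,2])).round(2),"gap",round(s["finger_gap"]*1000,1),"grip",round(s["grip_force"],1),"F",s["wrist_force"].round(1))
    print("roll",round((h-a)/10,3),"x",round((-np.sin(r)*d[0]+np.cos(r)*d[1])/40,3),"y",round((np.cos(r)*d[0]+np.sin(r)*d[1])/40,3),"z",round(-d[2]/40,3))
E
python3 - <<'E'
import pickle; from h import *
d=pickle.load(open("a.pkl","rb"))
for n in ("scene","side"):
    P=cloud(d[n]); 
    for k,x,y in (("red",.49,.2855),("yellow",.495,.217),("green",.499,.1515),("blue",.5005,.0815)):
        q=P[(abs(P[...,0]-x)<.02)&(abs(P[...,1]-y)<.03)&(P[...,2]>.097)&(P[...,2]<.106)]
        l=cv2.fitLine((q[:,:2]*1000).astype(np.float32),cv2.DIST_HUBER,0,.01,.01).ravel()
        print(n,k,len(q),"yaw",np.degrees(np.arctan(-l[0]/l[1])).round(2),"mean",(q.mean(0)*1000).round(1))
E
python3 plan.py 489.8 285.6 260 0.5
```

```text
scene red 123 yaw -0.72 mean [493.9 285.5 101.8]
scene yellow 109 yaw 3.94 mean [499.  216.5 101.1]
scene green 106 yaw 3.5 mean [503.2 151.5 101.5]
scene blue 103 yaw -2.28 mean [504.9  81.1 101.4]
side red 60 yaw -4.68 mean [486.9 297.3 101.5]
side yellow 40 yaw -7.41 mean [491.8 233.4 101.9]
side green 36 yaw -1.23 mean [495.8 165.4 101.7]
side blue 41 yaw -9.0 mean [498.6  95.  101.7]
t 0.15 tcp [258.1 513.5 303.2] head 63.31 tilt 0.08 gap 85.4 grip 0.0 F [ 0.5  0.8 -0.9]
roll 6.281 x -5.748 y 5.742 z 1.08
```

```bash
python3 -m handwheel '{"deltas":[[0,0,0,0,1],[0,0,0,0,1],[0,0,0,0,1],[0,0,0,0,1],[0,0,0,0,1],[0,0,0,0,1],[0,0,0,0,0.39],[0,-0.8,0.8,0,0],[0,-0.8,0.8,0,0],[0,-0.8,0.8,0,0],[0,-0.8,0.8,0,0],[0,-0.8,0.8,0,0],[0,-0.8,0.8,0,0],[0,-0.5,0.5,0.4,0],[0,-0.3,0.3,0.4,0],[0,0,0,0,0],[0,0,0,0,0]]}' 40; python3 plan.py 489.4 285.6 158.5 -0.6
```

```text
clock: 2.28
tcp_pos: [0.4793, 0.2881, 0.272]
orientation: [-0.0, 0.71, 0.704, -0.0]
wrist_force: [-0.2, 0.6, 0.5]
finger_gap: 0.0429
grip_force: 0.0
t 2.27 tcp [479.3 288.1 272. ] head -0.54 tilt 0.04 gap 42.9 grip 0.0 F [-0.2  0.6  0.5]
roll 0.006 x -0.06 y 0.253 z 2.837
```

```bash
python3 -m handwheel '{"deltas":[[0,-0.06,0.25,0,0],[0,0,0,0.7,0],[0,0,0,0.7,0],[0,0,0,0.4,0],[0,0,0,0,0]]}'; python3 plan.py 489.4 285.6 158.5 -0.6
python3 - <<'E'
from workcell import optics; from h import *
a=optics.read_camera("side"); b=optics.read_camera("wrist")
cv2.imwrite("pics/b.png",np.hstack([cv2.resize(a["frame"][180:390,180:390],(400,400),interpolation=2),cv2.resize(b["frame"],(400,300))[:, :] if 0 else cv2.resize(b["frame"],(400,400))])[:,:,::-1])
E
```

```text
clock: 2.9
tcp_pos: [0.4894, 0.2851, 0.1991]
orientation: [-0.0, 0.711, 0.704, -0.001]
wrist_force: [0.2, 0.6, -0.2]
finger_gap: 0.0423
grip_force: 0.0
t 2.9 tcp [489.4 285.1 199.1] head -0.56 tilt 0.1 gap 42.3 grip 0.0 F [ 0.2  0.6 -0.2]
roll 0.004 x 0.013 y -0.001 z 1.016
```

View pics/b.png

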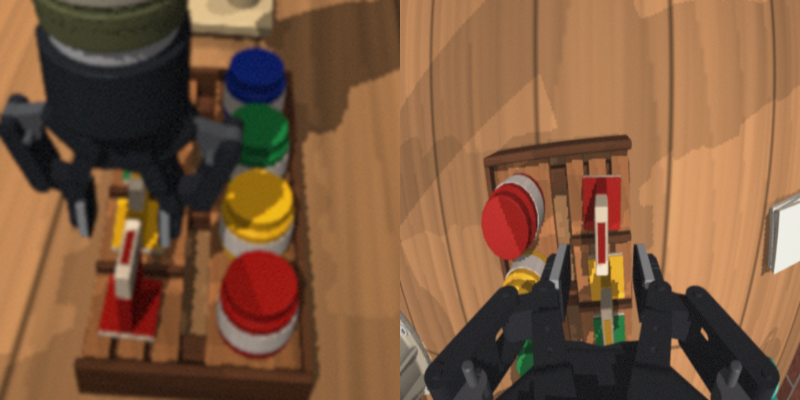

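The side crop shows the fingers straddling the red tile's wall line in x, but it is hard to judge y. I'll check the fingertip positions with depth.

```bash
python3 - <<'E'
from workcell import optics; from h import *
for n in ("side","scene","wrist"):
    c=optics.read_camera(n)
    if n=="wrist":
        h,w=c["depth"].shape; f=h/2/np.tan(np.radians(c["vfov"])/2); u,v=np.meshgrid(np.arange(w),np.arange(h))
        a,b=u-c["cx"],v-c["cy"]; r=np.hypot(a,b)+1e-9; t=np.tan(np.minimum(r/f,1.5))/r
        P=(np.dstack([a*t,b*t,np.ones((h,w))])*c["depth"][...,None])@rot(c["attitude"]).T+c["origin"]
    else: P=cloud(c)
    ok=c["depth"]>0
    for nm,zl,zh in (("tips",.120,.145),("tile",.100,.115)):
        m=ok&(abs(P[...,0]-.49)<.05)&(P[...,1]>.24)&(P[...,1]<.33)&(P[...,2]>zl)&(P[...,2]<zh)
        for s,mm in (("-x",m&(P[...,0]<.475)),("mid",m&(abs(P[...,0]-.49)<.015)),("+x",m&(P[...,0]>.505))):
            q=P[mm]*1000
            if len(q)>15: print(n,nm,s,len(q),"min",np.percentile(q,2,0).round(1),"max",np.percentile(q,98,0).round(1))
E
```

```text
side tips -x 68 min [455.1 283.1 132.9] max [468.4 297.2 144.7]
side tips +x 99 min [511.2 274.  129.9] max [524.3 296.3 144.8]
side tile mid 298 min [484.4 264.5 100.7] max [494.  307.5 110.5]
scene tips -x 36 min [464.8 274.7 131.7] max [469.8 282.6 144.7]
scene tips +x 84 min [515.8 274.4 130.4] max [526.  295.7 144.5]
scene tile mid 192 min [485.5 264.1 100.2] max [496.  306.3 111.4]
wrist tips -x 396 min [456.1 276.7 132.1] max [469.1 297.8 144.9]
wrist tips +x 396 min [511.2 276.1 131.6] max [524.2 297.2 144.8]
wrist tile mid 1414 min [484.5 265.2 102.4] max [494.  308.6 111.4]
```

```bash
python3 -m handwheel '{"deltas":[[0,0,0,0.4,0],[0,0,0,0.4,0],[0,0,0,0.2,0],[0,0,0,0,0],[-0.5,0,0,0,0],[-1,0,0,0,0],[-1,0,0,0,0],[-1,0,0,0,0],[-1,0,0,0,0],[-1,0,0,0,0]]}' 40; python3 plan.py 489.4 285.6 290 2.35
```

```text
clock: 4.4
tcp_pos: [0.4903, 0.2851, 0.1604]
orientation: [0.0, 0.711, 0.703, 0.001]
wrist_force: [-0.5, -0.1, 4.0]
finger_gap: 0.0092
grip_force: 44.9
t 4.4 tcp [490.3 285.1 160.4] head -0.59 tilt 0.07 gap 9.2 grip 44.9 F [-0.5 -0.1  4. ]
roll -0.294 x 0.013 y -0.022 z -3.24
```

```bash
python3 -m handwheel '{"deltas":[[-1,0,0,-0.1,0],[-1,0,0,-0.4,0],[-1,0,0,-0.6,0],[-1,0,0,-0.7,0],[-1,0,0,-0.7,-0.29],[-1,0,0,-0.6,0],[-1,0,0,-0.2,0],[-1,-0.3,0,0,0],[-1,-0.6,0,0,0],[-1,-0.8,0,0,0],[-1,-0.8,0,0,0],[-1,-0.8,0,0,0],[-1,-0.8,0,0,0],[-1,-0.8,0,0,0],[-1,-0.8,0,0,0]]}' 40; python3 plan.py 530.4 -298.7 290 2.35
```

```text
clock: 6.28
tcp_pos: [0.4981, 0.0555, 0.2905]
orientation: [-0.001, 0.693, 0.721, -0.001]
wrist_force: [0.3, 0.5, -0.8]
finger_gap: 0.0091
grip_force: 44.2
t 6.28 tcp [498.1  55.5 290.5] head 2.29 tilt 0.14 gap 9.1 grip 44.2 F [ 0.3  0.5 -0.8]
roll -0.006 x -8.881 y 0.443 z 0.012
```

```bash
python3 -m handwheel '{"deltas":[[-1,-0.8,0.04,0,0],[-1,-0.8,0.04,0,0],[-1,-0.8,0.04,0,0],[-1,-0.8,0.04,0,0],[-1,-0.8,0.04,0,0],[-1,-0.8,0.04,0,0],[-1,-0.8,0.04,0,0],[-1,-0.8,0.04,0,0],[-1,-0.8,0.04,0,0],[-1,-0.7,0.04,0,0],[-1,-0.4,0.04,0,0],[-1,-0.2,0,0,0],[-1,0,0,0,0],[-1,0,0,0,0],[-1,0,0,0,0]]}' 40; python3 plan.py 530.4 -298.7 160.6 2.35
```

```text
clock: 8.15
tcp_pos: [0.5305, -0.281, 0.2921]
orientation: [0.0, 0.692, 0.722, 0.0]
wrist_force: [-0.7, -0.4, -0.6]
finger_gap: 0.0091
grip_force: 44.2
t 8.15 tcp [ 530.5 -281.   292.1] head 2.38 tilt 0.01 gap 9.1 grip 44.2 F [-0.7 -0.4 -0.6]
roll 0.003 x -0.442 y -0.021 z 3.287
```

```bash
python3 -m handwheel '{"deltas":[[-1,-0.44,-0.02,0.2,0],[-1,0,0,0.5,0],[-1,0,0,0.6,0],[-1,0,0,0.6,0],[-1,0,0,0.4,0],[-1,0,0,0.1,0],[-1,0,0,0,0],[-1,0,0,0,0]]}' 40; python3 plan.py 530.4 -298.7 160.6 2.35
cat > chk.py <<'E'
import sys; from workcell import optics; from h import *
k=sys.argv[1]; px,py,zb=map(float,sys.argv[2:5])  # tile colour, expected place (mm), height of tile's underside
TH=np.radians(2.35); ex=np.array([np.cos(TH),np.sin(TH)]); ey=np.array([-np.sin(TH),np.cos(TH)])
for n in ("scene","side","wrist"):
    c=optics.read_camera(n)
    if n=="wrist":
        h,w=c["depth"].shape; f=h/2/np.tan(np.radians(c["vfov"])/2); u,v=np.meshgrid(np.arange(w),np.arange(h))
        a,b=u-c["cx"],v-c["cy"]; r=np.hypot(a,b)+1e-9; t=np.tan(np.minimum(r/f,1.5))/r
        P=(np.dstack([a*t,b*t,np.ones((h,w))])*c["depth"][...,None])@rot(c["attitude"]).T+c["origin"]
    else: P=cloud(c)
    cv2.imwrite(f"pics/chk_{n}.png",c["frame"][:,:,::-1])
    P=P*1000; D=P[...,:2]-[px,py]; X=D@ex; Y=D@ey; Z=P[...,2]; ok=c["depth"]>0
    col=colour(c,k)&ok&(abs(X)<45)&(abs(Y)<45)&(Z>zb-6)&(Z<zb+85)
    for nm,m in (("foot",col&(Z<zb+12)),("wall",col&(Z>zb+14)&(Z<zb+52)),("ribL",ok&~col&(abs(X)<31)&(abs(Y-35)<8)&(Z>35.5)&(Z<44)),("ribR",ok&~col&(abs(X)<31)&(abs(Y+35)<8)&(Z>35.5)&(Z<44))):
        if m.sum()>12: print(n,nm,m.sum(),"x",np.percentile(X[m],[2,98]).round(1),"y",np.percentile(Y[m],[2,98]).round(1),"z",np.percentile(Z[m],[2,98]).round(1),"rectang",rect(np.c_[X[m],Y[m]]/1000)[2:] if nm=="foot" else "")
E
python3 chk.py red 530.8 -297.9 65
```

```text
clock: 9.15
tcp_pos: [0.5309, -0.2999, 0.1969]
orientation: [0.001, 0.693, 0.721, 0.0]
wrist_force: [0.7, -0.4, -0.9]
finger_gap: 0.0092
grip_force: 44.2
t 9.15 tcp [ 530.9 -299.9  196.9] head 2.31 tilt 0.11 gap 9.2 grip 44.2 F [ 0.7 -0.4 -0.9]
roll -0.004 x 0.03 y -0.01 z 0.908
scene foot 179 x [-15.1  19.4] y [-20.6  20.9] z [70.6 76.6] rectang [37.3 43.4  3.8]
scene wall 365 x [-2.9  6. ] y [-20.5  21.1] z [ 80.5 116. ] rectang 
scene ribL 87 x [-28.4  30.1] y [31.  38.5] z [35.8 40.8] rectang 
scene ribR 59 x [-11.2  29. ] y [-38.5 -31.8] z [36.  40.8] rectang 
side foot 103 x [-19.2  17.6] y [-19.1  21.4] z [72.7 75.9] rectang [37.7 41.9  1.5]
side wall 59 x [-5.7  1.9] y [ 1.1 23.6] z [ 79.5 116. ] rectang 
side ribL 53 x [-29.   29.1] y [31.6 39.7] z [35.7 40. ] rectang 
side ribR 20 x [-29.9  29.6] y [-40.2 -30.5] z [35.8 39.4] rectang 
wrist foot 2363 x [-19.9  18.3] y [-18.6  21.1] z [73.9 76.5] rectang [44.4 39.6 89.5]
wrist wall 390 x [-5.3  4.2] y [20.8 21.8] z [ 79.6 116.3] rectang 
wrist ribL 783 x [-29.7  29.8] y [32.1 37.8] z [37.4 41.3] rectang 
wrist ribR 175 x [-30.9  30.4] y [-38.  -31.8] z [35.8 41.1] rectang
```

```bash
python3 -m handwheel '{"deltas":[[-1,0.02,0,0.4,0],[-1,0,0,0.25,0],[-1,0,0,0.1,0],[-1,0,0,0.05,0],[-1,0,0,0.05,0],[-1,0,0,0.02,0],[-1,0,0,0,0],[-1,0,0,0,0]]}' 40; python3 plan.py 530.4 -298.7 160.6 2.35
```

```text
clock: 10.3
tcp_pos: [0.5304, -0.2987, 0.1613]
orientation: [0.0, 0.693, 0.721, 0.0]
wrist_force: [-0.1, 0.0, -1.0]
finger_gap: 0.0089
grip_force: 44.2
t 10.3 tcp [ 530.4 -298.7  161.3] head 2.31 tilt 0.02 gap 8.9 grip 44.2 F [-0.1  0.  -1. ]
roll -0.004 x 0.001 y -0.0 z 0.017
```

Now creeping down until the foot touches.

```bash
python3 -m handwheel '{"deltas":[[-1,0,0,0.02,0],[-1,0,0,0.02,0],[-1,0,0,0,0],[-1,0,0,0,0]]}' 40; python3 -m handwheel '{"deltas":[[-1,0,0,0.02,0],[-1,0,0,0,0],[-1,0,0,0,0]]}' 40
```

```text
clock: 10.8
tcp_pos: [0.5304, -0.2988, 0.1604]
orientation: [0.0, 0.693, 0.721, 0.0]
wrist_force: [-1.0, 0.3, 5.3]
finger_gap: 0.0091
grip_force: 45.0
clock: 11.18
tcp_pos: [0.5304, -0.2988, 0.1604]
orientation: [0.001, 0.693, 0.721, 0.0]
wrist_force: [-3.8, 2.0, 9.7]
finger_gap: 0.0092
grip_force: 45.7
```

```bash
python3 -m handwheel '{"deltas":[[-1,0,0,-0.02,0],[-1,0,0,0,0],[-0.6,0,0,0,0],[-0.4,0,0,0,0],[-0.2,0,0,0,0],[0,0,0,0,0],[0,0,0,0,0],[0,0,0,-0.3,0],[0,0,0,-0.6,0],[0,0,0,-0.7,0],[0,0,0,-0.7,0],[0,0,0,-0.2,0],[0,0,0,0,0]]}' 20;  python3 chk.py red 530.8 -297.9 30; python3 plan.py 494.4 216.3 260 4.1
```

```text
clock: 12.8
tcp_pos: [0.5305, -0.2988, 0.26]
orientation: [0.001, 0.693, 0.721, 0.0]
wrist_force: [-0.1, 0.1, -0.0]
finger_gap: 0.0429
grip_force: 0.0
scene foot 190 x [-16.2  19.1] y [-19.   22.1] z [34.5 41.9] rectang [43.8 38.8 88.1]
scene wall 347 x [-3.   5.5] y [-19.9  22.4] z [45.2 81.3] rectang 
scene ribL 82 x [-29.6  28.5] y [31.5 38.2] z [35.7 40.5] rectang 
scene ribR 61 x [-13.6  29.5] y [-38.7 -31.3] z [35.7 41.4] rectang 
side foot 105 x [-19.7  16.7] y [-30.4  21.6] z [32.6 39.9] rectang [37.1 55.9  4. ]
side wall 52 x [-6.5  1.5] y [-3.3 23.3] z [46.4 80.2] rectang 
side ribL 57 x [-28.9  29.2] y [31.  39.9] z [35.7 39.7] rectang 
side ribR 40 x [-28.   29.4] y [-39.1 -28.9] z [35.8 39.8] rectang 
wrist foot 1297 x [-20.3  17.6] y [-19.8  21.9] z [37.1 40.5] rectang [39.9 43.3  0.3]
wrist wall 107 x [-5.5  3.9] y [21.4 22.1] z [45.8 80.2] rectang 
wrist ribL 475 x [-29.8  29.5] y [32.4 37.9] z [37.9 41.4] rectang 
wrist ribR 345 x [-30.   29.6] y [-36.6 -31.4] z [35.7 41. ] rectang 
t 12.95 tcp [ 529.8 -298.3  258.2] head 2.31 tilt 0.13 gap 42.3 grip 0.0 F [ 0.4 -0.6  0.5]
roll -0.179 x 12.896 y 0.036 z -0.046
```

```bash
python3 -m handwheel '{"deltas":[[0,0.3,0,0,-0.18],[0,0.7,0,0,0],[0,1,0,0,0],[0,1,0,0,0],[0,1,0,0,0],[0,1,0,0,0],[0,1,0,0,0],[0,1,0,0,0],[0,1,0,0,0],[0,1,0,0,0],[0,1,0,0,0],[0,1,0,0,0],[0,1,0,0,0],[0,0.6,0,0,0],[0,0.2,0,0.3,0],[0,0,0,0.5,0],[0,0,0,0.5,0],[0,0,0,0,0],[0,0,0,0,0]]}' 40;  python3 plan.py 493.9 216.0 159 4.1
```

```text
clock: 15.32
tcp_pos: [0.494, 0.2116, 0.2076]
orientation: [-0.0, 0.681, 0.732, -0.0]
wrist_force: [-0.2, -0.4, 0.3]
finger_gap: 0.0431
grip_force: 0.0
t 15.32 tcp [494.  211.6 207.6] head 4.09 tilt 0.01 gap 43.1 grip 0.0 F [-0.2 -0.4  0.3]
roll -0.001 x 0.109 y 0.006 z 1.215
```

```bash
python3 -m handwheel '{"deltas":[[0,0.11,0,0.2,0],[0,0,0,0,0],[0,0,0,0,0]]}' 40;  cat > pads.py <<'E'
from workcell import optics; from h import *; from plan import now
c=optics.read_camera("wrist"); s,M,_=now()
h,w=c["depth"].shape; f=h/2/np.tan(np.radians(c["vfov"])/2); u,v=np.meshgrid(np.arange(w),np.arange(h))
a,b=u-c["cx"],v-c["cy"]; r=np.hypot(a,b)+1e-9; t=np.tan(np.minimum(r/f,1.5))/r
P=(np.dstack([a*t,b*t,np.ones((h,w))])*c["depth"][...,None])@rot(c["attitude"]).T+c["origin"]
T=((P-s["tcp_pos"])@M)*1000; ok=c["depth"]>0    # tool frame
Z=P[...,2]*1000
for nm,m in (("pad-",(T[...,2]>55)&(T[...,2]<70)&(T[...,1]<-15)&(T[...,1]>-40)&(abs(T[...,0])<20)),("pad+",(T[...,2]>55)&(T[...,2]<70)&(T[...,1]>15)&(T[...,1]<40)&(abs(T[...,0])<20)),("tile",(Z>98)&(Z<114)&(abs(T[...,1])<14)&(abs(T[...,0])<33))):
    q=T[m&ok]; 
    if len(q)>20: print(nm,len(q),"toolx",np.percentile(q[:,0],[2,98]).round(1),"tooly",np.percentile(q[:,1],[2,98]).round(1), rect(q/1000)[2:] if nm=="tile" else "")
E
python3 pads.py; python3 plan.py 493.9 216.0 159 4.1
```

```text
clock: 15.7
tcp_pos: [0.4937, 0.2165, 0.1997]
orientation: [0.0, 0.681, 0.732, 0.0]
wrist_force: [-0.7, -0.0, 0.1]
finger_gap: 0.0428
grip_force: 0.0
pad- 447 toolx [-9.4 12.2] tooly [-35.  -21.8] 
pad+ 450 toolx [-9.3 12.1] tooly [20.4 33.3] 
tile 1441 toolx [-19.3  23.1] tooly [-4.   5.6] [10.1 45.  89.2]
t 15.75 tcp [493.8 216.5 199.7] head 4.12 tilt 0.03 gap 42.7 grip 0.0 F [-0.2 -1.   0.2]
roll 0.002 x -0.014 y 0.002 z 1.018
```

```bash
python3 -m handwheel '{"deltas":[[0,0.01,0.03,0.4,0],[0,0,0,0.4,0],[0,0,0,0.19,0],[0,0,0,0,0],[-0.5,0,0,0,0],[-1,0,0,0,0],[-1,0,0,0,0],[-1,0,0,0,0],[-1,0,0,0,0],[-1,0,0,0,0]]}' 40; python3 plan.py 527.6 -228.7 290 2.35
```

```text
clock: 17.0
tcp_pos: [0.4952, 0.217, 0.1605]
orientation: [0.0, 0.681, 0.732, 0.001]
wrist_force: [0.1, -0.0, 5.6]
finger_gap: 0.0089
grip_force: 42.0
t 17.0 tcp [495.2 217.  160.5] head 4.11 tilt 0.08 gap 8.9 grip 42.0 F [ 0.1 -0.   5.6]
roll 0.176 x -11.167 y 0.351 z -3.237
```

```bash
python3 -m handwheel '{"deltas":[[-1,0,0,-0.1,0],[-1,0,0,-0.4,0],[-1,0,0,-0.6,0],[-1,0,0,-0.7,0],[-1,0,0,-0.7,0.18],[-1,0,0,-0.6,0],[-1,0,0,-0.2,0],[-1,-0.3,0,0,0],[-1,-0.6,0.05,0,0],[-1,-0.8,0.05,0,0],[-1,-0.8,0.05,0,0],[-1,-0.8,0.05,0,0],[-1,-0.8,0.05,0,0],[-1,-0.8,0.05,0,0],[-1,-0.8,0.05,0,0],[-1,-0.8,0,0,0],[-1,-0.8,0,0,0],[-1,-0.8,0,0,0],[-1,-0.8,0,0,0],[-1,-0.8,0,0,0]]}' 40; python3 -m handwheel '{"deltas":[[-1,-0.7,0,0,0],[-1,-0.5,0,0,0],[-1,-0.2,0,0,0],[-1,-0.06,0,0,0],[-1,0,0,0.4,0],[-1,0,0,0.6,0],[-1,0,0,0.6,0],[-1,0,0,0.5,0],[-1,0,0,0.2,0],[-1,0,0,0,0],[-1,0,0,0,0]]}' 40;python3 plan.py 527.6 -228.7 160.6 2.35
```

```text
clock: 19.5
tcp_pos: [0.5234, -0.1716, 0.2904]
orientation: [-0.001, 0.693, 0.721, -0.0]
wrist_force: [-0.0, -0.5, -1.6]
finger_gap: 0.0091
grip_force: 41.3
clock: 20.88
tcp_pos: [0.5273, -0.2286, 0.2006]
orientation: [0.001, 0.693, 0.721, 0.0]
wrist_force: [-0.5, -0.3, -1.2]
finger_gap: 0.0092
grip_force: 41.3
t 20.88 tcp [ 527.3 -228.6  200.6] head 2.33 tilt 0.08 gap 9.2 grip 41.3 F [-0.5 -0.3 -1.2]
roll -0.002 x -0.003 y 0.008 z 1.001
```

```bash
python3 chk.py yellow 527.9 -228.0 70 | grep -v "^side"; python3 -m handwheel '{"deltas":[[-1,0,0.01,0.4,0],[-1,0,0,0.3,0],[-1,0,0,0.15,0],[-1,0,0,0.06,0],[-1,0,0,0.04,0],[-1,0,0,0.02,0],[-1,0,0,0,0],[-1,0,0,0,0]]}' 40
```

```text
scene foot 201 x [-16.   19.1] y [-20.9  21.2] z [76.  81.1] rectang [43.5 44.   0.9]
scene wall 384 x [-3.7  5.3] y [-20.2  21.7] z [ 84.6 120.3] rectang 
scene ribL 81 x [-29.1  30. ] y [32.  37.9] z [36.  41.6] rectang 
scene ribR 66 x [-13.7  28.4] y [-38.4 -31.9] z [35.7 41.3] rectang 
wrist foot 1608 x [-20.1  17.2] y [-17.5  20.6] z [78.1 80.5] rectang [38.7 42.9  0.5]
wrist wall 273 x [-5.8  3.7] y [21.1 22.2] z [ 85.1 121.2] rectang 
wrist ribL 790 x [-29.9  30. ] y [31.6 37.8] z [36.4 41.3] rectang 
wrist ribR 153 x [-30.4  30.5] y [-38.  -31.7] z [35.9 41.1] rectang 
clock: 22.02
tcp_pos: [0.5274, -0.2286, 0.1613]
orientation: [0.0, 0.693, 0.721, 0.0]
wrist_force: [-0.2, 0.1, -1.7]
finger_gap: 0.009
grip_force: 41.3
```

```bash
python3 -m handwheel '{"deltas":[[-1,0,0,0.02,0],[-1,0,0,0.02,0],[-1,0,0,0,0],[-1,0,0,0,0]]}' 40
```

```text
clock: 22.52
tcp_pos: [0.5273, -0.2286, 0.1605]
orientation: [0.0, 0.693, 0.721, 0.0]
wrist_force: [-1.8, 0.6, 5.3]
finger_gap: 0.0093
grip_force: 42.2
```

```bash
python3 -m handwheel '{"deltas":[[-0.6,0,0,0,0],[-0.4,0,0,0,0],[-0.2,0,0,0,0],[0,0,0,0,0],[0,0,0,0,0],[0,0,0,-0.3,0],[0,0,0,-0.6,0],[0,0,0,-0.7,0],[0,0,0,-0.7,0],[0,0,0,-0.2,0],[0,0,0,0,0]]}' 20;  python3 chk.py yellow 527.9 -228.0 30|grep -v "^side"; python3 plan.py 499 151.3 260 4.0
```

```text
clock: 23.9
tcp_pos: [0.5274, -0.2287, 0.26]
orientation: [0.001, 0.693, 0.721, 0.0]
wrist_force: [0.5, -0.1, -0.3]
finger_gap: 0.0426
grip_force: 0.0
scene foot 191 x [-18.3  19.3] y [-21.2  21.6] z [35.1 41.3] rectang [40.2 52.5 10.1]
scene wall 354 x [-4.3  5.4] y [-20.3  21.5] z [44.8 81.1] rectang 
scene ribL 84 x [-30.5  29.3] y [31.6 38.1] z [35.7 40.8] rectang 
scene ribR 66 x [-19.4  30.1] y [-39.1 -31.7] z [36.1 40.8] rectang 
wrist foot 867 x [-19.8  16.9] y [-20.6  20.5] z [37.2 40.4] rectang [45.6 39.  90. ]
wrist wall 59 x [-5.7  3.9] y [20.8 21.7] z [44.5 78.8] rectang 
wrist ribL 484 x [-30.  30.] y [32.6 38. ] z [37.7 41.5] rectang 
wrist ribR 332 x [-30.   29.4] y [-36.5 -31.4] z [35.6 41.1] rectang 
t 24.05 tcp [ 526.7 -228.2  258.2] head 2.31 tilt 0.13 gap 42.6 grip 0.0 F [ 0.7  0.4 -0.3]
roll -0.169 x 9.513 y -0.029 z -0.045
```

```bash
python3 -m handwheel '{"deltas":[[0,0.3,0,0,-0.17],[0,0.7,0,0,0],[0,1,0,0,0],[0,1,0,0,0],[0,1,0,0,0],[0,1,0,0,0],[0,1,0,0,0],[0,1,0,0,0],[0,1,0,0,0],[0,0.9,0,0,0],[0,0.5,0,0,0],[0,0.2,0,0.3,0],[0,0,0,0.6,0],[0,0,0,0.6,0],[0,0,0,0,0],[0,0,0,0,0]]}' 40; python3 pads.py; python3 plan.py 499 151.3 159 4.0
```

```text
clock: 26.05
tcp_pos: [0.5008, 0.1543, 0.1997]
orientation: [-0.0, 0.682, 0.731, -0.0]
wrist_force: [0.1, 0.1, -0.5]
finger_gap: 0.0431
grip_force: 0.0
pad- 459 toolx [-9.4 12.1] tooly [-35.3 -22.2] 
pad+ 467 toolx [-9.4 12.2] tooly [20.  33.1] 
tile 1441 toolx [-22.7  19.9] tooly [-7.6  2.1] [10.1 44.4 89.7]
t 26.1 tcp [501.1 154.4 200.2] head 4.0 tilt 0.06 gap 42.6 grip 0.0 F [-0.4 -0.6 -0.3]
roll -0.0 x -0.073 y -0.058 z 1.029
```

```bash
python3 -m handwheel '{"deltas":[[0,-0.07,-0.04,0,0],[0,0,0,0.4,0],[0,0,0,0.4,0],[0,0,0,0.19,0],[0,0,0,0,0],[-0.5,0,0,0,0],[-1,0,0,0,0],[-1,0,0,0,0],[-1,0,0,0,0],[-1,0,0,0,0],[-1,0,0,0,0]]}' 40; python3 plan.py 525.0 -158.7 290 2.35
```

```text
clock: 27.48
tcp_pos: [0.4997, 0.1517, 0.1605]
orientation: [0.0, 0.682, 0.731, 0.001]
wrist_force: [-1.3, 0.0, 6.6]
finger_gap: 0.0093
grip_force: 45.4
t 27.48 tcp [499.7 151.7 160.5] head 4.01 tilt 0.08 gap 9.3 grip 45.4 F [-1.3  0.   6.6]
roll 0.166 x -7.779 y 0.313 z -3.236
```

```bash
python3 -m handwheel '{"deltas":[[-1,0,0,-0.1,0],[-1,0,0,-0.4,0],[-1,0,0,-0.6,0],[-1,0,0,-0.7,0],[-1,0,0,-0.7,0.17],[-1,0,0,-0.6,0],[-1,0,0,-0.2,0],[-1,-0.3,0,0,0],[-1,-0.6,0.05,0,0],[-1,-0.8,0.05,0,0],[-1,-0.8,0.05,0,0],[-1,-0.8,0.05,0,0],[-1,-0.8,0.05,0,0],[-1,-0.8,0.06,0,0],[-1,-0.8,0,0,0],[-1,-0.8,0,0,0],[-1,-0.7,0,0,0],[-1,-0.4,0,0,0],[-1,-0.18,0,0,0],[-1,0,0,0,0]]}' 40; python3 -m handwheel '{"deltas":[[-1,0,0,0.4,0],[-1,0,0,0.6,0],[-1,0,0,0.6,0],[-1,0,0,0.5,0],[-1,0,0,0.2,0],[-1,0,0,0,0],[-1,0,0,0,0]]}' 40;python3 chk.py green 525.1 -158.0 70 | grep -v "^side";python3 plan.py 525.0 -158.7 160.6 2.35
```

```text
clock: 29.98
tcp_pos: [0.5241, -0.1588, 0.2915]
orientation: [-0.0, 0.693, 0.721, 0.0]
wrist_force: [0.1, 0.6, -0.2]
finger_gap: 0.0089
grip_force: 44.6
clock: 30.85
tcp_pos: [0.5247, -0.1588, 0.2006]
orientation: [0.001, 0.693, 0.721, 0.0]
wrist_force: [0.3, -0.2, -0.8]
finger_gap: 0.009
grip_force: 44.5
scene foot 193 x [-13.9  19.7] y [-20.4  20.9] z [76.1 81.5] rectang [42.  37.4 90. ]
scene wall 360 x [-1.5  5.5] y [-18.8  21.1] z [ 84.6 120.7] rectang 
scene ribL 83 x [-28.4  30.5] y [31.7 37.9] z [35.8 41.6] rectang 
scene ribR 64 x [-15.5  29.2] y [-38.9 -32.2] z [35.9 41.8] rectang 
wrist foot 2111 x [-20.   17.6] y [-17.2  20.3] z [77.8 80.4] rectang [38.7 43.   0. ]
wrist wall 399 x [-5.6  3.8] y [20.7 21.8] z [ 84.6 121.1] rectang 
wrist ribL 735 x [-29.7  29.6] y [32.4 37.8] z [35.9 41.4] rectang 
wrist ribR 170 x [-30.9  30.7] y [-38.2 -31.7] z [36.1 41.1] rectang 
t 31.0 tcp [ 524.7 -159.   200.7] head 2.31 tilt 0.1 gap 8.8 grip 44.5 F [ 0.1 -1.5 -1.2]
roll -0.004 x 0.007 y 0.007 z 1.004
```

```bash
python3 -m handwheel '{"deltas":[[-1,0,0.01,0.4,0],[-1,0,0,0.3,0],[-1,0,0,0.15,0],[-1,0,0,0.06,0],[-1,0,0,0.04,0],[-1,0,0,0.02,0],[-1,0,0,0.02,0],[-1,0,0,0.02,0],[-1,0,0,0,0],[-1,0,0,0,0]]}' 40
```

```text
clock: 32.25
tcp_pos: [0.5248, -0.1589, 0.1606]
orientation: [0.001, 0.693, 0.721, 0.0]
wrist_force: [-2.8, -0.1, 5.6]
finger_gap: 0.0088
grip_force: 45.4
```

Contact at 5.6 N. Next I release it and head for blue.

```bash
python3 -m handwheel '{"deltas":[[-0.6,0,0,0,0],[-0.4,0,0,0,0],[-0.2,0,0,0,0],[0,0,0,0,0],[0,0,0,0,0],[0,0,0,-0.3,0],[0,0,0,-0.6,0],[0,0,0,-0.7,0],[0,0,0,-0.7,0],[0,0,0,-0.2,0],[0,0,0,0,0]]}' 20;  python3 chk.py green 525.1 -158.0 30|grep -v "^side"; python3 plan.py 500.6 81.4 260 -1.6
```

```text
clock: 33.62
tcp_pos: [0.5249, -0.1589, 0.26]
orientation: [0.001, 0.693, 0.721, 0.0]
wrist_force: [0.3, 0.5, -0.6]
finger_gap: 0.0424
grip_force: 0.0
scene foot 183 x [-14.5  19.5] y [-19.7  20.9] z [36.1 41.2] rectang [36.9 42.5  1.8]
scene wall 350 x [-1.5  5.5] y [-19.7  20.8] z [44.6 80.6] rectang 
scene ribL 83 x [-29.9  29.3] y [31.7 37.8] z [36.  41.4] rectang 
scene ribR 70 x [-20.2  30.6] y [-38.3 -32.2] z [35.8 41.1] rectang 
wrist foot 1104 x [-19.5  17.2] y [-20.1  20.1] z [37.5 40.5] rectang [37.6 42.   0.4]
wrist wall 98 x [-5.4  3.9] y [20.4 21.1] z [47.  79.6] rectang 
wrist ribL 482 x [-29.8  29.4] y [32.2 37.8] z [38.2 41.4] rectang 
wrist ribR 352 x [-29.9  29.6] y [-36.9 -31.5] z [35.8 41.2] rectang 
t 33.77 tcp [ 524.1 -158.6  258.3] head 2.31 tilt 0.12 gap 42.5 grip 0.0 F [-0.1  0.6  0.2]
roll 0.391 x 5.98 y -0.755 z -0.044
```

```bash
python3 -m handwheel '{"deltas":[[0,0,0,0,0.39],[0,0.3,0,0,0],[0,0.7,-0.15,0,0],[0,0.9,-0.15,0,0],[0,1,-0.15,0,0],[0,1,-0.15,0,0],[0,1,-0.15,0,0],[0,0.7,0,0,0],[0,0.35,0,0,0],[0,0,0,0.3,0],[0,0,0,0.6,0],[0,0,0,0.6,0],[0,0,0,0,0],[0,0,0,0,0]]}' 40; python3 pads.py; python3 plan.py 500.6 81.4 159 -1.6
```

```text
clock: 35.52
tcp_pos: [0.5015, 0.0793, 0.1997]
orientation: [0.0, 0.717, 0.697, -0.0]
wrist_force: [-0.4, -0.4, 0.3]
finger_gap: 0.0428
grip_force: 0.0
pad- 453 toolx [-9.6 12. ] tooly [-35.2 -22.2] 
pad+ 461 toolx [-9.4 12. ] tooly [20.  32.9] 
tile 1471 toolx [-17.9  24.8] tooly [-6.5  3.2] [10.  44.7 89.7]
t 35.58 tcp [501.8  79.4 200.2] head -1.63 tilt 0.06 gap 42.7 grip 0.0 F [ 0.4  0.4 -0.1]
roll -0.003 x 0.049 y -0.032 z 1.029
```

```bash
python3 -m handwheel '{"deltas":[[0,0.05,-0.015,0,0],[0,0,0,0.4,0],[0,0,0,0.4,0],[0,0,0,0.19,0],[0,0,0,0,0],[-0.5,0,0,0,0],[-1,0,0,0,0],[-1,0,0,0,0],[-1,0,0,0,0],[-1,0,0,0,0],[-1,0,0,0,0]]}' 40; python3 plan.py 522.2 -88.8 290 2.35
```

```text
clock: 36.95
tcp_pos: [0.5013, 0.082, 0.1606]
orientation: [0.0, 0.717, 0.697, 0.001]
wrist_force: [0.5, 0.1, 5.4]
finger_gap: 0.009
grip_force: 42.5
t 36.95 tcp [501.3  82.  160.6] head -1.59 tilt 0.09 gap 9.0 grip 42.5 F [0.5 0.1 5.4]
roll -0.394 x -4.287 y 0.348 z -3.236
```

```bash
python3 -m handwheel '{"deltas":[[-1,0,0,-0.1,0],[-1,0,0,-0.4,0],[-1,0,0,-0.6,0],[-1,0,0,-0.7,0],[-1,0,0,-0.7,-0.39],[-1,0,0,-0.6,0],[-1,0,0,-0.2,0],[-1,-0.3,0,0,0],[-1,-0.6,0.1,0,0],[-1,-0.8,0.1,0,0],[-1,-0.8,0.1,0,0],[-1,-0.8,0.05,0,0],[-1,-0.6,0,0,0],[-1,-0.3,0,0,0],[-1,-0.09,0,0,0],[-1,0,0,0,0]]}' 40; python3 -m handwheel '{"deltas":[[-1,0,0,0.4,0],[-1,0,0,0.6,0],[-1,0,0,0.6,0],[-1,0,0,0.5,0],[-1,0,0,0.2,0],[-1,0,0,0,0],[-1,0,0,0,0]]}' 40;python3 chk.py blue 522.2 -88.1 70 | grep -v "^side";python3 plan.py 522.2 -88.8 160.6 2.35
```

```text
clock: 38.95
tcp_pos: [0.5214, -0.0886, 0.2915]
orientation: [-0.0, 0.693, 0.721, -0.0]
wrist_force: [-0.2, 0.5, -1.6]
finger_gap: 0.009
grip_force: 41.8
clock: 39.83
tcp_pos: [0.5222, -0.0889, 0.2008]
orientation: [0.001, 0.693, 0.721, 0.0]
wrist_force: [-0.1, -0.6, -0.5]
finger_gap: 0.0091
grip_force: 41.7
scene foot 198 x [-11.3  20.2] y [-20.   20.7] z [75.5 81.6] rectang [36.3 42.8  1.9]
scene wall 391 x [-1.6  6.1] y [-20.1  20.5] z [ 85.  120.8] rectang 
scene ribL 84 x [-30.1  29.5] y [31.7 37.7] z [35.7 41.3] rectang 
scene ribR 65 x [-14.6  30.2] y [-37.9 -32. ] z [36.3 41.6] rectang 
wrist foot 2174 x [-19.7  18.1] y [-17.4  20.4] z [77.9 80.5] rectang [42.9 39.4 89.5]
wrist wall 399 x [-5.2  4.3] y [20.5 21.6] z [ 85.  121.3] rectang 
wrist ribL 736 x [-29.9  29.8] y [32.4 37.8] z [35.7 41.4] rectang 
wrist ribR 162 x [-30.6  30.9] y [-38.2 -31.8] z [36.5 41. ] rectang 
t 39.98 tcp [522.1 -89.1 200.7] head 2.31 tilt 0.09 gap 9.3 grip 41.7 F [-0.2  0.  -1.5]
roll -0.004 x 0.007 y 0.003 z 1.003
```

```bash
python3 -m handwheel '{"deltas":[[-1,0.01,0,0.4,0],[-1,0,0,0.3,0],[-1,0,0,0.15,0],[-1,0,0,0.06,0],[-1,0,0,0.04,0],[-1,0,0,0.02,0],[-1,0,0,0.02,0],[-1,0,0,0.02,0],[-1,0,0,0,0],[-1,0,0,0,0]]}' 40
```

```text
clock: 41.22
tcp_pos: [0.5218, -0.0886, 0.1606]
orientation: [0.001, 0.693, 0.721, 0.0]
wrist_force: [-1.8, -0.1, 5.5]
finger_gap: 0.0089
grip_force: 42.7
```

```bash
python3 -m handwheel '{"deltas":[[-0.6,0,0,0,0],[-0.4,0,0,0,0],[-0.2,0,0,0,0],[0,0,0,0,0],[0,0,0,0,0],[0,0,0,-0.3,0],[0,0,0,-0.6,0],[0,0,0,-0.7,0],[0,0,0,-0.7,0],[0,0,0,-0.7,0],[0,0.7,0,-0.4,0],[0,0.8,0,0,0],[0,0.8,0,0,0],[0,0.8,0,0,0],[0,0.8,0,0,0],[0,0.5,0,0,0],[0,0.2,0,0,0],[0,0,0,0,0],[0,0,0,0,0]]}' 20;  python3 chk.py blue 522.2 -88.1 30|grep -v side
python3 -c "
import cv2
a=cv2.imread('pics/chk_scene.png')[140:270,90:290]
cv2.imwrite('pics/fin.png',cv2.resize(a,None,fx=3.5,fy=3.5,interpolation=2))"
```

```text
clock: 43.6
tcp_pos: [0.5143, 0.0946, 0.2957]
orientation: [0.0, 0.693, 0.721, 0.0]
wrist_force: [0.2, 0.2, 0.3]
finger_gap: 0.0428
grip_force: 0.0
scene foot 195 x [-14.7  19.1] y [-20.9  20.9] z [35.8 41.7] rectang [37.4 43.2  1.6]
scene wall 363 x [-1.9  5.6] y [-20.3  20.9] z [44.9 81.4] rectang 
scene ribL 80 x [-30.2  28.8] y [31.7 37.7] z [36.8 41.4] rectang 
scene ribR 78 x [-27.7  30.6] y [-37.9 -32.2] z [36.6 41. ] rectang 
wrist foot 556 x [-19.1  17.1] y [-18.8  21.3] z [37.6 40.5] rectang [37.6 42.6  1.2]
wrist wall 162 x [-5.1  3.2] y [20.2 22.5] z [44.7 81.8] rectang 
wrist ribL 275 x [-29.8  29.8] y [32.5 38.3] z [35.8 41.2] rectang 
wrist ribR 192 x [-29.4  29.8] y [-37.8 -30.9] z [35.8 41. ] rectang
```

View pics/fin.png

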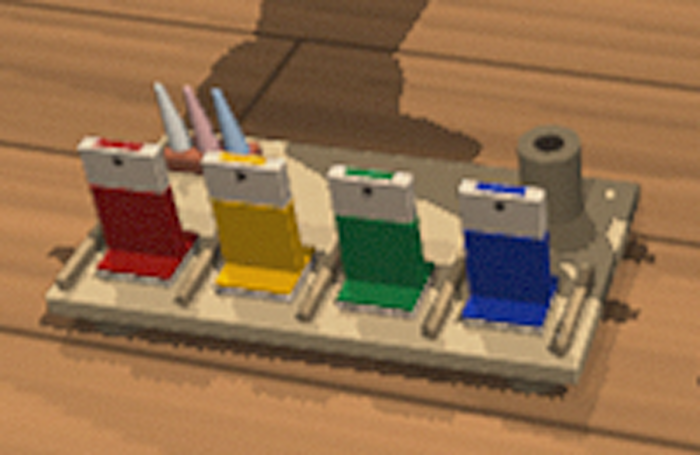

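All four tiles stand upright between their ribs, running from the cone pack as red, yellow, green and blue.

```bash
python3 -c "
from workcell import hand_in; print(hand_in())"
```

```text
the job is handed in; nothing more can be done
None
```

I handed the job in at about 44 s: red, yellow, green and blue stand in order from the cone pack, upright, square and within about 1 mm of the middle of their places, and none was dropped or knocked over.

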